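Take the red box out of the middle of a stack and restack

ROBOT

A 6-joint arm with a two-finger parallel gripper is mounted at the origin on a cart in front of the work surface, level with it; the furniture and walls round the work are solid. World frame = base frame: x ahead of the robot, y to its left, z up, the work surface at z = 0. Lengths are in m, angles in rad, forces in N, time in s.
With the tool pointing down it reaches from about 0.3 to 0.775 m from the base axis. Payload 14.6 kg.
Tool frame: the origin (TCP) lies at the very end of the fingers, on their centre line; the grasp point (between the pads) lies 19 mm behind it; y points along the fingers, z is the direction in which the jaws open and shut, and the axes are right-handed (so a half turn about y gives the same grasp; the last joint's range is limited). The gripper opens to 94 mm and grips with 3 to 60 N. Pads are 16 mm wide; open, the fingers measure 119 mm over their backs; the gripper's body (75 mm by 177 mm) begins 78 mm behind the grasp point.
Start: joints at [1.09, 0.3, 1.521, -0, 1.321, -0.067], TCP at [0.221, 0.504, 0.205] pointing down, gripper open.
Joint ranges: [-3.03, 3.03], [-0.79, 2.21], [0.23, 2.52], [-1.04, 4.18], [0, 3.07], [-2.55, 2.55]. Speed limits (rad/s): [2.22, 2.22, 2.57, 3.14, 3.14, 3.14].

INTERFACE

Orientations are given as [roll, pitch, yaw] about the fixed x, y, z axes, in that order (R = Rz(yaw) Ry(pitch) Rx(roll)).
In Python, from station import get_obs, camera, hand_in, masks_of gives the robot as it stands.
- The arm moves only by the shell command python3 -m jog 'ROWS' [FORCE]. ROWS is text: rows parted by semicolons, each of 7 numbers parted by spaces: the shift along the world's x, y, z in mm, then the turn, a rotation vector about the world's x, y, z in degrees, then the closure, from 0 (fully open) to 1 (shut). A call has 1 to 10 rows; each row is the pose to reach, as a shift and turn from the pose measured when the call began; what a row does not reach only later rows make up. A row lasts 1/12 s, in which the tool goes at most 41.7 mm and 7.16 degrees, less where a joint would pass 70% of its speed; a pose out of reach is approached as far as the arm can. A call with a gripper value outside its range is refused whole. The fingers move at their own pace and stop on an object; FORCE is the grip in N (left out, the last holds). Time passes only in rows, so rows that repeat a pose let the fingers close. It gives the time, the measured TCP pose, the force and the opening at its end, in the units of the state.
- get_obs(): the state, without advancing time (a new reading comes with each control period).
- camera(name): name is "side" or "top"; returns a dict with "img" (384x512x3 uint8, red, green, blue), "range_z" (384x512 float32, m along the optical axis (not along the pixel's ray), 0 where there is no reading), "fx", "fy", "cx", "cy" (pixels), "rvec" (rotation vector, rad) and "tvec" (3), from world to camera coordinates, as OpenCV has them. Camera axes: x right, y down, z forward; pixel columns grow to the right and rows downward; lengths in m; the calibration is good to about 2 mm. A picture is of the moment at which its call begins.
- hand_in(): hands the job in, once; it reports no verdict.
Trained networks look in the newest picture that a camera, given by its name, has taken for a name from the list of things; names that differ only in an ending like _2 or _b are one class to them, and where a whole thing is asked for, a point or a joint stands for the part that bears it (a point fixed in the world has none). Each returns a list of dicts, best first, with "conf" (0 to 1); they miss things now and then, are a little off and sometimes report something else, mostly with a low value. They report only what shows in the picture. A call takes as long as a camera call.
- masks_of(thing, camera): "mask" (384x512 bool, what is visible of it) and "extent" ([left, top, right, bottom] in pixels, round what is visible of it).
The state is a dict: "time_s": time; "qpos": joint angles; "joint_vel": joint speeds; "tau": joint torques, N m; "ee_pos": TCP position; "eef_rot": TCP orientation; "force": force on the tool from outside, world axes, zero at the start; "moment": the same for the moment, N m; "grip_width": finger opening in m.
Only numpy, scipy, OpenCV 4.12 (cv2) and the standard library are available. Lean on these libraries where they do the work, as an engineer would, in place of code of your own. Each camera call takes 0.05 s, during which the arm holds its last target.

TASK

In one of the two stacks of storage boxes a red box stands between two grey ones. Lift off the grey box on top of it and set it down on the bench, put the red box flat in the middle of the small wooden board, then put that grey box back, squarely on the grey box left at the bottom of the stack, which stays where it is.

Things in the scene. Friction and masses are not known exactly. Their poses are not given: they have to be found in the camera images.
- top_box_mid (a point): The grey plastic storage box on top of the stack that holds the red box: 120 mm long (y), 60 mm wide (x), 64 mm high, flat sides and lid, white band and end clips, about 0.25 kg. The point is its centre, 32 mm above its underside; z up. Closed, rigid; it simply rests on the box below. Grip it across its 60 mm width from above.
- middle_box_mid (a point): The red plastic storage box, in the middle of that stack, the only red one (the other stack is the same but has a yellow box in the middle; it stands to the left or right of this one, at least 20 mm away): 120 mm long (y), 60 mm wide (x), 64 mm high, flat sides and lid, white band and end clips, about 0.25 kg. The point is its centre, 32 mm above its underside; z up. Grip it across its 60 mm width from above.
- base_box_mid (a point): The grey plastic storage box at the bottom of that stack, loose on the bench: 120 mm long (y), 60 mm wide (x), 64 mm high, flat sides and lid, white band and end clips, about 0.25 kg. The point is its centre, 32 mm above its underside; z up. 
- board_mid (a point): Brown wooden board, 150 (x) x 220 (y) x 18 mm, fixed on the right of the bench. The point is the centre of its upper face; y runs along its long side to the robot's left. Left of it the bench is always clear: a free patch 150 mm wide (y), 160 mm deep (x) is centred 200 mm from this point along +y, 18 mm lower. Grey pans 110 to 140 mm high stand about 30 mm behind the board.

How it is judged:
On the way, in this order (a step that is already met when the one before it is completed fails the run):
1. the grey top box stands on the bench away from the stack, the red box still on the bottom box (height (world z) of top_box_mid below 0.055 m and horizontal distance between top_box_mid and base_box_mid above 0.08 m and angle between top_box_mid's own z axis and vertical below 0.12 rad and horizontal distance between middle_box_mid and base_box_mid below 0.018 m and z of middle_box_mid in the frame of base_box_mid between 0.056 and 0.072 m), for 0.2 s.
2. the red box lies flat in the middle of the wooden board (horizontal distance between middle_box_mid and board_mid below 0.04 m and z of middle_box_mid in the frame of board_mid between 0.024 and 0.04 m and angle between middle_box_mid's own z axis and vertical below 0.12 rad), for 0.2 s.
At the end, for the whole second after the job is handed in: The red box stands upright on the wooden board, its centre within 40 mm of the board's centre; the grey top box rests upright on the grey bottom box, centred within 18 mm and turned less than 11 degrees from it; the bottom box is upright and within 20 mm of where it stood (all of step 2 and horizontal distance between top_box_mid and base_box_mid below 0.018 m and z of top_box_mid in the frame of base_box_mid between 0.056 and 0.072 m and angle between the y axis of top_box_mid and the y axis of base_box_mid, either way round below 0.2 rad and angle between each of top_box_mid, base_box_mid's own z axis and vertical below 0.12 rad and distance of base_box_mid from where it was at the start of the episode below 0.02 m); the robot touches nothing.
It also fails if it takes over 67 s, if anything falls off the work surface, if the arm or the gripper's body presses on something with over 40 N, if the wrist force passes 120 N, or if a joint passes its speed limit or range.

## Working session

There is one attempt and no reset: what is moved stays moved. The work goes in short steps, Python scripts to look and compute and a shell command to move; the robot and the scene stay as the last step left them, time stands still between calls to the robot, and variables do not carry over. Pictures are saved under pics/ and viewed, and the job is handed in when it is done.

```bash
mkdir -p pics; ls; cat > h.py <<'E'
import numpy as np, cv2
from station import get_obs, camera, hand_in, masks_of
def pts(c):
    z=c["range_z"]; v,u=np.mgrid[:z.shape[0],:z.shape[1]]
    P=np.stack([(u-c["cx"])/c["fx"]*z,(v-c["cy"])/c["fy"]*z,z],-1)
    R=cv2.Rodrigues(np.array(c["rvec"],float))[0]
    W=(P-np.array(c["tvec"]).ravel())@R
    W[z==0]=np.nan
    return W
def save(c,n): cv2.imwrite("pics/"+n,cv2.cvtColor(c["img"],cv2.COLOR_RGB2BGR))
E
python3 - <<'E'
from h import *
o=get_obs(); print({k:np.round(v,3) for k,v in o.items()})
for n in("side","top"):
    c=camera(n); save(c,n+"0.png"); W=pts(c); np.savez("/tmp/%s0.npz"%n,W=W,img=c["img"])
    for t in ("top_box_mid","middle_box_mid","base_box_mid","board_mid"):
        for m in masks_of(t,n)[:4]:
            w=W[m["mask"]]; print(n,t,round(m["conf"],2),m["extent"],m["mask"].sum(),np.round(np.nanpercentile(w,[5,50,95],axis=0),3).tolist())
E
```

```text
pics
{'time_s': np.float64(0.0), 'qpos': array([ 1.09 ,  0.3  ,  1.522, -0.   ,  1.321, -0.067]), 'joint_vel': array([-0.   , -0.001, -0.001, -0.001, -0.001, -0.001]), 'tau': array([ 1.0000e-03, -5.3181e+01, -3.5274e+01,  7.1000e-02,  2.4000e-02,
       -0.0000e+00]), 'ee_pos': array([0.221, 0.503, 0.205]), 'eef_rot': array([-1.572,  0.   , -0.414]), 'force': array([ 0.228, -0.184,  0.604]), 'moment': array([ 0.007, -0.031, -0.004]), 'grip_width': np.float64(0.094)}
side top_box_mid 0.91 [242.7, 207.9, 286.6, 286.9] 2870 [[0.433, 0.202, 0.14], [0.46, 0.299, 0.192], [0.488, 0.308, 0.193]]
side top_box_mid 0.29 [241.8, 311.1, 281.8, 344.5] 1169 [[0.435, 0.3, 0.004], [0.462, 0.306, 0.039], [0.49, 0.31, 0.064]]
side middle_box_mid 0.66 [241.3, 281.8, 281.9, 315.7] 1259 [[0.435, 0.302, 0.074], [0.462, 0.306, 0.104], [0.488, 0.309, 0.128]]
side base_box_mid 0.6 [241.7, 312.1, 279.6, 344.2] 1183 [[0.436, 0.3, 0.003], [0.463, 0.306, 0.039], [0.49, 0.31, 0.064]]
side board_mid 0.84 [223.4, 156.6, 276.5, 191.4] 1093 [[0.402, -0.473, 0.008], [0.447, -0.386, 0.017], [0.531, -0.267, 0.019]]
top top_box_mid 0.95 [117.1, 181.5, 170.5, 207.8] 1161 [[0.426, 0.184, 0.164], [0.453, 0.237, 0.192], [0.482, 0.293, 0.195]]
top middle_box_mid 0.76 [135.2, 192.7, 176.9, 213.1] 142 [[0.425, 0.181, 0.08], [0.443, 0.185, 0.114], [0.474, 0.295, 0.129]]
top base_box_mid 0.69 [143.2, 196.0, 184.3, 216.3] 162 [[0.421, 0.181, 0.016], [0.43, 0.187, 0.049], [0.471, 0.271, 0.065]]
top board_mid 0.92 [331.1, 175.5, 408.1, 227.5] 3640 [[0.405, -0.478, 0.015], [0.471, -0.38, 0.018], [0.539, -0.28, 0.022]]
```

```bash
python3 - <<'E'
import cv2,numpy as np
a=cv2.imread("pics/side0.png");b=cv2.imread("pics/top0.png")
print(a.shape)
def rect(m,zlo,zhi,xy):
    W=np.load("/tmp/%s0.npz"%m)["W"]; 
    s=(W[...,2]>zlo)&(W[...,2]<zhi)&(W[...,0]>xy[0])&(W[...,0]<xy[1])&(W[...,1]>xy[2])&(W[...,1]<xy[3])
    p=W[s][:,:2].astype(np.float32); print(m,len(p),cv2.minAreaRect(p*1000),np.round(np.percentile(p,[1,50,99],axis=0),3).tolist())
for m in("side","top"):
    rect(m,.18,.205,(.38,.53,.13,.36)); rect(m,.18,.205,(.3,.65,-.1,.5)); rect(m,.012,.025,(.35,.6,-.55,-.2))
W=np.load("/tmp/top0.npz")["W"]
s=np.isfinite(W[...,2])&(W[...,2]>.03)
p=W[s]; H={}
for q in p:
    k=(int(q[0]//.05),int(q[1]//.05)); H[k]=max(H.get(k,0),q[2])
for kx in range(4,18): print(kx*50,[ "%3d"%(1000*H.get((kx,ky),0)) for ky in range(-12,12)])
E
```

```text
(384, 512, 3)
side 2071 ((463.11065673828125, 215.9271697998047), (94.54298400878906, 194.12124633789062), 12.55097484588623) [[0.425, 0.133], [0.462, 0.258], [0.526, 0.309]]
side 2871 ((480.22528076171875, 163.6448211669922), (99.93760681152344, 304.51580810546875), 16.070472717285156) [[0.426, 0.026], [0.474, 0.226], [0.538, 0.309]]
side 992 ((470.6632995605469, -374.5692138671875), (148.76414489746094, 221.15586853027344), 0.46403294801712036) [[0.397, -0.482], [0.447, -0.394], [0.543, -0.266]]
top 1156 ((463.0769958496094, 213.3408203125), (92.96834564208984, 189.6004638671875), 12.704785346984863) [[0.423, 0.132], [0.456, 0.239], [0.514, 0.302]]
top 2223 ((481.5386962890625, 158.09327697753906), (98.50669860839844, 306.6387939453125), 16.443220138549805) [[0.425, 0.015], [0.482, 0.181], [0.538, 0.3]]
top 3634 ((473.14453125, -378.67279052734375), (149.0301055908203, 220.82472229003906), 0.24629950523376465) [[0.4, -0.486], [0.471, -0.379], [0.545, -0.271]]
200 ['  0', '  0', '  0', '  0', '  0', '  0', '  0', '  0', '  0', '  0', '  0', '  0', '  0', '  0', '  0', '  0', '  0', 
[... 1597 characters left out ...]
, '156']
700 ['145', '146', '146', '146', '142', '124', '105', '  0', '  0', '  0', '  0', '  0', '104', '  0', '  0', '202', '157', '544', '168', '  0', '  0', '203', '160', '156']
750 ['145', '145', '144', '146', '144', '125', '105', '  0', '  0', '  0', '  0', '  0', '104', '  0', '  0', '  0', '  0', '512', '169', '448', '464', '449', '417', '157']
800 ['430', '430', '429', '430', '431', '430', '430', '430', '431', '431', '431', '432', '432', '431', '431', '431', '431', '433', '  0', '448', '460', '450', '  0', '157']
850 ['123', '125', '124', '124', '124', '123', '105', '106', '105', '108', '104', '105', '105', '  0', '  0', '  0', '329', '  0', '  0', '  0', ' 89', ' 93', '  0', '150']
```

View pics/side0.png

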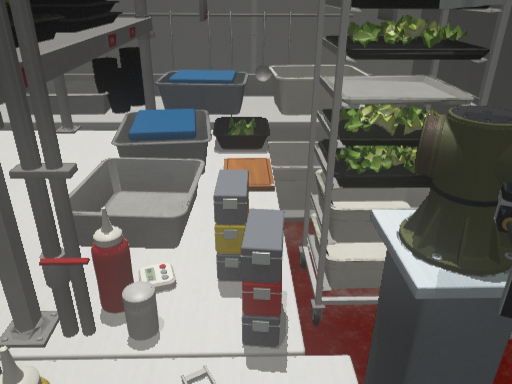

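View pics/top0.png

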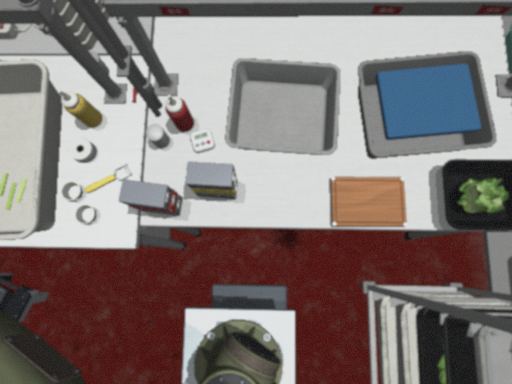

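The side view shows the red box in the near stack, around px (263,297), with the grey top at (263,245) and the base at (262,328). The yellow stack stands behind it, to the robot's right. The top view shows the target stack's lid at (145,195) and the board at (368,201), with the bench clear to the board's left. Next I'll fit the lid and base poses.

```bash
cat >> h.py <<'E'
def lid(n,t,zlo,zhi,c=None,k=0):
    c=c or camera(n); W=pts(c); m=masks_of(t,n)
    if not m: print(n,t,"none"); return
    m=m[k]; s=m["mask"]&(W[...,2]>zlo)&(W[...,2]<zhi)
    p=W[s]; med=np.median(p[:,:2],0); p=p[np.abs(p[:,:2]-med).max(1)<.1]
    r=cv2.minAreaRect((p[:,:2]*1000).astype(np.float32))
    print(n,t,round(m["conf"],2),len(p),"rect",np.round(r[0],1),np.round(r[1],1),round(r[2],2),"z",np.round(np.median(p[:,2]),4),"pct",np.round(np.percentile(p[:,:2],[2,98],axis=0)*1000,1).tolist())
E
python3 - <<'E'
from h import *
for n in("side","top"):
    lid(n,"top_box_mid",.186,.2)
    c=camera(n);W=pts(c)
    # side faces: near-face (x low) and left end (y high)
    for t in("middle_box_mid","base_box_mid"):
        m=masks_of(t,n)[0]["mask"]; p=W[m]; p=p[np.isfinite(p[:,0])]
        print(n,t,np.round(np.percentile(p,[2,10,50,90,98],axis=0)*1000).tolist())
E
```

```text
side top_box_mid 0.9 1686 rect [456.9 248.4] [123.1  59.8] 83.15 z 0.1924 pct [[426.8, 192.3], [489.2, 307.6]]
side middle_box_mid [[433.0, 300.0, 67.0], [438.0, 302.0, 76.0], [462.0, 306.0, 103.0], [485.0, 308.0, 127.0], [491.0, 310.0, 129.0]]
side base_box_mid [[434.0, 300.0, 3.0], [439.0, 302.0, 13.0], [463.0, 306.0, 40.0], [487.0, 309.0, 63.0], [491.0, 310.0, 65.0]]
top top_box_mid 0.7 1058 rect [456.6 240.9] [121.8  60. ] 82.74 z 0.1926 pct [[425.3, 183.8], [486.6, 298.7]]
top middle_box_mid [[423.0, 180.0, 75.0], [426.0, 182.0, 83.0], [441.0, 185.0, 112.0], [471.0, 266.0, 128.0], [478.0, 290.0, 131.0]]
top base_box_mid [[421.0, 181.0, 16.0], [424.0, 181.0, 23.0], [448.0, 183.0, 47.0], [470.0, 187.0, 63.0], [474.0, 192.0, 65.0]]
```

```bash
python3 -m jog '0 0 40 0 0 -7 0;40 -40 60 0 0 -14 0;70 -80 60 0 0 -21 0;100 -110 60 0 0 -28 0;130 -140 60 0 0 -35 0;160 -170 60 0 0 -42 0;190 -200 60 0 0 -49 0;210 -230 60 0 0 -56 0;236 -258 60 0 0 -63 0;236 -258 60 0 0 -70 0' 25
python3 -m jog '0 0 0 0 0 -3 0;0 0 0 0 0 -3 0;0 0 0 0 0 -3 0'
```

```text
time_s: 1.83
ee_pos: [0.4593, 0.2423, 0.2655]
eef_rot: [-1.57, -0.0, -1.644]
force: [-0.4, 0.1, 0.4]
grip_width: 0.0942
time_s: 2.08
ee_pos: [0.4592, 0.2423, 0.2654]
eef_rot: [-1.571, -0.0, -1.695]
force: [-0.3, -0.2, 0.2]
grip_width: 0.0942
```

```bash
python3 -m jog '-2 3 -30 0 0 0 0;-2 3 -60 0 0 0 0;-2 3 -75 0 0 0 0;-2 3 -75 0 0 0 0'
python3 - <<'E'
from h import *
c=camera("side"); save(c,"s1.png"); im=cv2.imread("pics/s1.png")[150:360,180:350]; cv2.imwrite("pics/s1c.png",cv2.resize(im,None,fx=3.4,fy=2.8*1.0))
E
```

```text
time_s: 2.42
ee_pos: [0.4554, 0.2456, 0.1873]
eef_rot: [-1.575, -0.003, -1.691]
force: [-0.2, 0.1, -0.5]
grip_width: 0.0941
```

View pics/s1c.png

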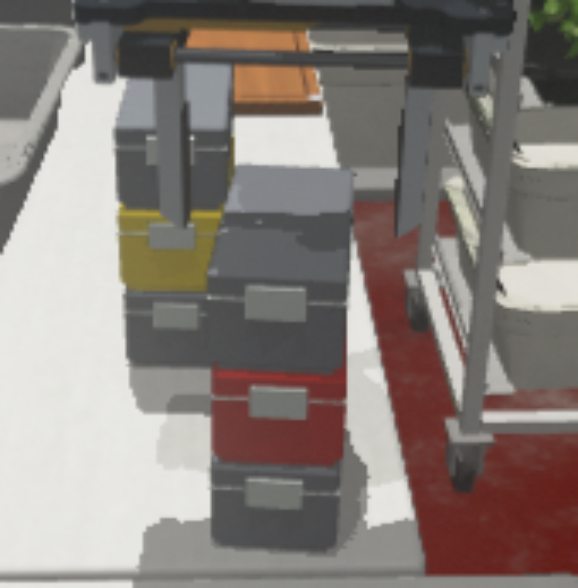

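The picture shows the fingers straddling the grey top box with clear gaps on both sides. I'll lower and grip.

```bash
python3 -m jog '2 0 -20 0 0 0 0;2 0 -34 0 0 0 0;2 0 -34 0 0 0 0;2 0 -34 0 0 0 0.2;2 0 -34 0 0 0 0.35;2 0 -34 0 0 0 0.5;2 0 -34 0 0 0 0.6;2 0 -34 0 0 0 0.6;2 0 -34 0 0 0 0.6;2 0 -34 0 0 0 0.6' 25

```

```text
time_s: 3.3
ee_pos: [0.4584, 0.2459, 0.1561]
eef_rot: [-1.572, -0.001, -1.691]
force: [-2.0, 0.5, 5.0]
grip_width: 0.0599
```

```bash
python3 -m jog '0 0 5 0 0 0 0.6;0 0 15 0 0 0 0.6;0 0 30 0 0 0 0.6;0 0 50 0 0 0 0.6;0 0 50 0 0 0 0.6'
python3 - <<'E'
from h import *
print(get_obs()["force"])
c=camera("side"); save(c,"s2.png"); im=cv2.imread("pics/s2.png")[150:360,180:350]; cv2.imwrite("pics/s2c.png",cv2.resize(im,None,fx=3.4,fy=2.8*1.0))
E
```

```text
time_s: 3.72
ee_pos: [0.4596, 0.2464, 0.2102]
eef_rot: [-1.567, 0.002, -1.691]
force: [1.2, -0.4, -0.6]
grip_width: 0.0598
[ 1.16866966 -0.40710864 -0.56648096]
```

View pics/s2c.png

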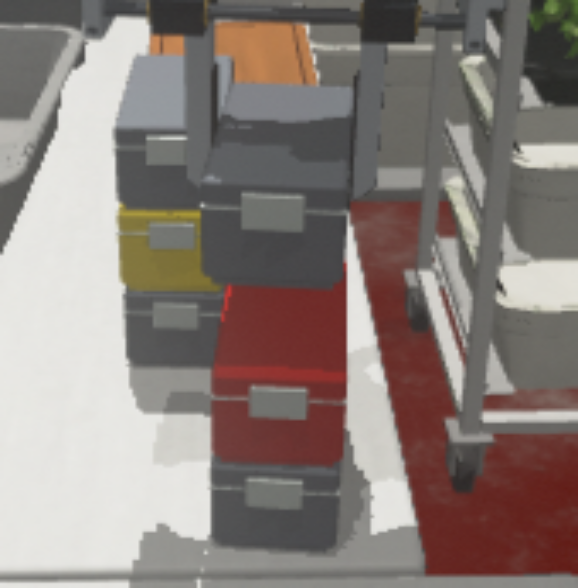

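The grey box is held, and the red one stayed on the base. I'll carry the grey box over the other stack to the free patch.

```bash
python3 - <<'E'
from h import *
c=camera("top")
lid("top","middle_box_mid",.12,.135,c); lid("side","middle_box_mid",.12,.135)
E
python3 -m jog '0 0 30 0 0 0 0.6;0 0 60 0 0 0 0.6;0 -20 65 0 0 0 0.6;0 -50 65 0 0 0 0.6;0 -85 65 0 0 0 0.6;0 -120 65 0 0 0 0.6;0 -155 65 0 0 0 0.6;0 -190 65 0 0 0 0.6;0 -225 65 0 0 0 0.6;0 -260 65 0 0 0 0.6'
python3 -m jog '0 -35 0 0 0 0 0.6;0 -70 0 0 0 0 0.6;0 -105 0 0 0 0 0.6;0 -135 0 0 0 0 0.6;0 -155 0 0 0 0 0.6;0 -165 0 0 0 0 0.6;0 -165 0 0 0 0 0.6;0 -165 0 0 0 0 0.6'
```

```text
top middle_box_mid 0.93 229 rect [453.8 224.4] [88.6 57.3] 85.48 z 0.1281 pct [[423.9, 181.7], [478.1, 265.2]]
side middle_box_mid 0.77 1275 rect [459.1 269.6] [82.  58.9] 85.33 z 0.1284 pct [[430.6, 233.1], [486.7, 308.3]]
time_s: 4.8
ee_pos: [0.4574, -0.0159, 0.2694]
eef_rot: [-1.575, -0.002, -1.691]
force: [0.7, -1.0, -1.3]
grip_width: 0.06
time_s: 5.47
ee_pos: [0.4574, -0.1804, 0.2689]
eef_rot: [-1.575, -0.001, -1.692]
force: [0.6, 0.6, -1.5]
grip_width: 0.0597
```

```bash
python3 -m jog '0 3 -30 0 0 0 0.6;0 3 -65 0 0 0 0.6;0 3 -100 0 0 0 0.6;0 3 -135 0 0 0 0.6;0 3 -170 0 0 0 0.6;0 3 -195 0 0 0 0.6;0 3 -210 0 0 0 0.6;0 3 -210 0 0 0 0.6'
python3 - <<'E'
from h import *
c=camera("top"); save(c,"t3.png"); lid("top","middle_box_mid",.12,.135,c);lid("side","middle_box_mid",.12,.135); lid("top","top_box_mid",.08,.11)
W=pts(c)
s=(W[...,2]>.03)&(W[...,1]<-.08)&(W[...,1]>-.28)&(W[...,0]>.5)&(W[...,0]<.75)
print("pan front x",np.percentile(W[s][:,0],[0,1,3]))
E
```

```text
time_s: 6.13
ee_pos: [0.456, -0.1752, 0.056]
eef_rot: [-1.58, 0.0, -1.69]
force: [-0.1, 0.3, -2.2]
grip_width: 0.0595
top middle_box_mid 0.62 962 rect [456.7 243.1] [125.4  59.8] 84.94 z 0.1284 pct [[426.4, 183.2], [486.4, 300.3]]
side middle_box_mid 0.95 1741 rect [457.4 250.2] [121.3  59. ] 84.87 z 0.1285 pct [[428.7, 194.7], [487.8, 307.9]]
  return _methods._mean(a, axis=axis, dtype=dtype,
  ret = um.true_divide(
  ret = ret.dtype.type(ret / rcount)
Traceback (most recent call last):
  File "h.py", line 17, in lid
    print(n,t,round(m["conf"],2),len(p),"rect",np.round(r[0],1),np.round(r[1],1),round(r[2],2),"z",np.round(np.median(p[:,2]),4),"pct",np.round(np.percentile(p[:,:2],[2,98],axis=0)*1000,1).tolist())
                                                                                                                                                ~~~~~~~~~~~~~^^^^^^^^^^^^^^^^^^^^^^^
IndexError: index -1 is out of bounds for axis 0 with size 0
```

View pics/t3.png

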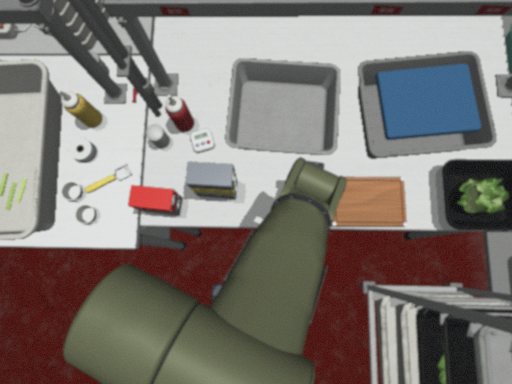

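The red box is now exposed at px (155,199) and measures (457, 246) mm with yaw −5°. The arm is over the clear patch. I'll lower gently.

```bash
python3 -m jog '0 0 -10 0.5 0 0 0.6;0 0 -18 0.5 0 0 0.6;0 0 -22 0.5 0 0 0.6;0 0 -24 0.5 0 0 0.6;0 0 -26 0.5 0 0 0.6;0 0 -26 0.5 0 0 0.6;0 0 -26 0.5 0 0 0.6'
python3 - <<'E'
from h import *
c=camera("side"); save(c,"s4.png"); im=cv2.imread("pics/s4.png")[100:260,180:350]; cv2.imwrite("pics/s4c.png",cv2.resize(im,None,fx=3.4,fy=3.4))
E
```

```text
time_s: 7.02
ee_pos: [0.4581, -0.1774, 0.0342]
eef_rot: [-1.574, 0.007, -1.691]
force: [-0.5, 0.2, -2.1]
grip_width: 0.0595
```

View pics/s4c.png

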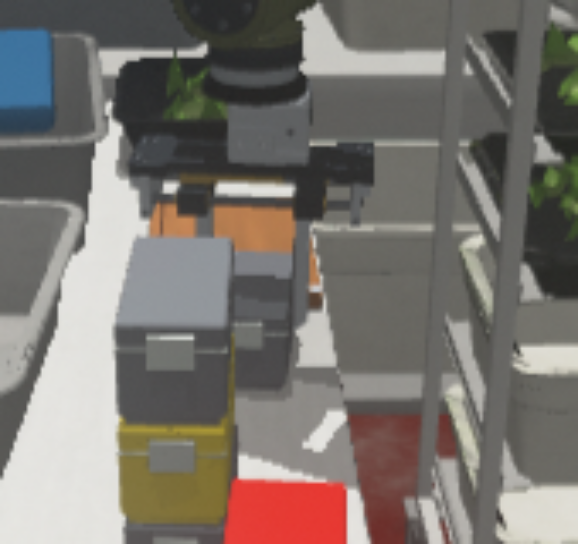

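```bash
python3 -m jog '0 0 -3 0 -0.4 0 0.6;0 0 -6 0 -0.4 0 0.6;0 0 -7 0 -0.4 0 0.6;0 0 -7 0 -0.4 0 0.6'

```

```text
time_s: 7.4
ee_pos: [0.4583, -0.1774, 0.0279]
eef_rot: [-1.567, 0.007, -1.691]
force: [-2.7, 3.1, 11.1]
grip_width: 0.0598
```

Contact. Now I'll open and retreat upwards.

```bash
python3 -m jog '0 0 0 0 0 0 0.4;0 0 0 0 0 0 0.2;0 0 0 0 0 0 0.1;0 0 0 0 0 0 0;0 0 0 0 0 0 0;0 0 30 0 0 0 0;0 0 65 0 0 0 0;0 0 100 0 0 0 0;0 0 140 0 0 0 0;0 0 180 0 0 0 0'
python3 -m jog '0 30 40 0 0 0.5 0;0 70 60 0 0 1 0;0 110 60 0 0 1.5 0;0 150 60 0 0 2 0;0 190 60 0 0 2 0;0 230 60 0 0 2 0;0 270 60 0 0 2 0;0 310 60 0 0 2 0;0 350 60 0 0 2 0;0 390 60 0 0 2 0'
python3 -m jog '0 35 0 0 0 0 0;0 35 0 0 0 0 0'
python3 - <<'E'
from h import *
print(get_obs()["ee_pos"],get_obs()["eef_rot"])
c=camera("top"); lid("top","top_box_mid",.055,.075,c);save(c,"t5.png")
c=camera("side"); lid("side","top_box_mid",.055,.075,c)
lid("side","middle_box_mid",.12,.135,c);lid("side","board_mid",.01,.03,c);lid("top","board_mid",.01,.03)
save(c,"s5.png")
E
```

```text
time_s: 8.23
ee_pos: [0.4578, -0.1771, 0.2097]
eef_rot: [-1.567, 0.007, -1.691]
force: [0.4, -0.1, -0.0]
grip_width: 0.0942
time_s: 9.07
ee_pos: [0.4573, 0.215, 0.2697]
eef_rot: [-1.567, 0.008, -1.656]
force: [0.7, -0.3, -0.6]
grip_width: 0.0945
time_s: 9.23
ee_pos: [0.4564, 0.2549, 0.2692]
eef_rot: [-1.568, 0.008, -1.652]
force: [-0.6, -0.5, -0.8]
grip_width: 0.0938
[0.45638277 0.25489707 0.26916971] [-1.56789518  0.00808389 -1.6515753 ]
top top_box_mid 0.79 879 rect [ 458.8 -179.9] [125.2  60.4] 83.07 z 0.0643 pct [[427.1, -236.8], [489.8, -121.8]]
side top_box_mid 0.64 374 rect [ 449.8 -174.1] [122.6  42.8] 86.9 z 0.0638 pct [[428.3, -229.9], [471.1, -114.5]]
side middle_box_mid 0.89 1790 rect [457.3 248.1] [125.1  59. ] 84.79 z 0.1284 pct [[427.4, 191.7], [486.7, 308.0]]
side board_mid 0.8 555 rect [ 453.1 -397. ] [112.2 173.5] 0.1 z 0.0177 pct [[399.3, -479.9], [506.0, -321.5]]
top board_mid 0.93 3300 rect [ 472.7 -378.3] [148.1 200.1] 0.1 z 0.0183 pct [[401.3, -474.1], [543.5, -282.4]]
```

View pics/s5.png

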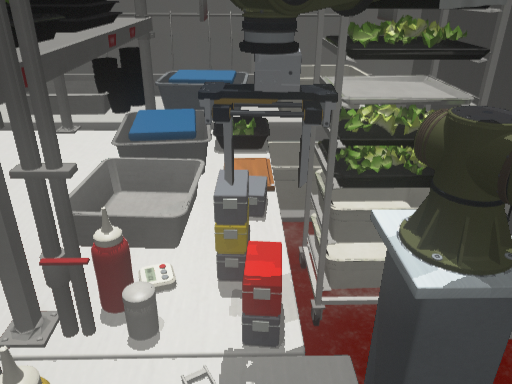

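View pics/t5.png

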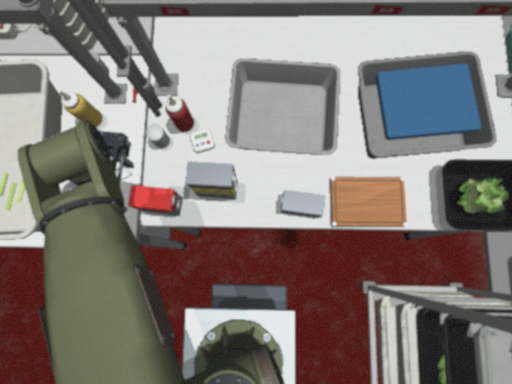

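Step 1 looks met: the grey box stands on the bench at px (302,203), lid at z 0.064. The red box is still on its base at (457, 246) mm. Next I'll grip the red box.

```bash
python3 -m jog '1 -5 -10 -0.45 0 -0.5 0;1 -9 -40 -0.45 0 -0.5 0;1 -9 -75 -0.45 0 -0.5 0;1 -9 -105 -0.45 0 -0.5 0;1 -9 -120 -0.45 0 -0.5 0;1 -9 -120 -0.45 0 -0.5 0'
python3 - <<'E'
from h import *
c=camera("side"); save(c,"s6.png"); im=cv2.imread("pics/s6.png")[150:360,180:350]; cv2.imwrite("pics/s6c.png",cv2.resize(im,None,fx=2.8,fy=2.8))
E
```

```text
time_s: 10.13
ee_pos: [0.4571, 0.2386, 0.1461]
eef_rot: [-1.571, -0.003, -1.667]
force: [-0.0, -0.2, -0.0]
grip_width: 0.0937
```

View pics/s6c.png

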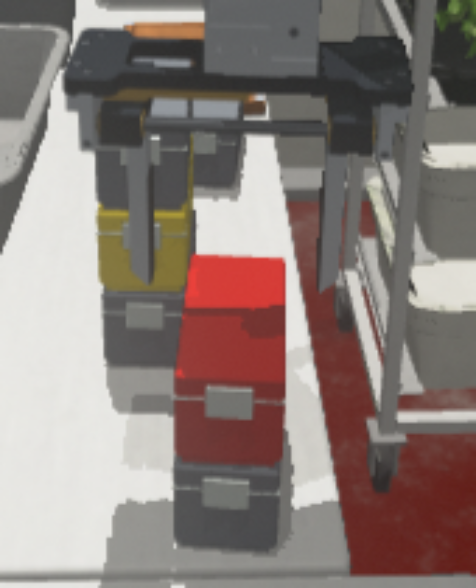

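The fingers straddle the red box. I'll lower and close.

```bash
python3 -m jog '0 7 -20 0 0 0 0;0 7 -45 0 0 0 0;0 7 -54 0 0 0 0;0 7 -54 0 0 0 0;0 7 -54 0 0 0 0.2;0 7 -54 0 0 0 0.4;0 7 -54 0 0 0 0.55;0 7 -54 0 0 0 0.6;0 7 -54 0 0 0 0.6;0 7 -54 0 0 0 0.6' 25
python3 -m jog '0 0 0 0 0 0 0.6;0 0 5 0 0 0 0.6;0 0 15 0 0 0 0.6;0 0 40 0 0 0 0.6;0 0 75 0 0 0 0.6;0 0 110 0 0 0 0.6;0 0 145 0 0 0 0.6;0 0 180 0 0 0 0.6;0 0 180 0 0 0 0.6'
python3 - <<'E'
from h import *
c=camera("side"); save(c,"s7.png")
lid("side","base_box_mid",.055,.072,c);lid("top","base_box_mid",.055,.072)
E
```

```text
time_s: 11.02
ee_pos: [0.4581, 0.2462, 0.095]
eef_rot: [-1.568, -0.002, -1.667]
force: [-2.2, -0.3, 4.0]
grip_width: 0.0598
time_s: 11.77
ee_pos: [0.4595, 0.2468, 0.2828]
eef_rot: [-1.559, 0.004, -1.667]
force: [-0.0, -0.2, -1.5]
grip_width: 0.0598
side base_box_mid 0.81 1843 rect [456.2 248.4] [124.4  60. ] 83.09 z 0.0644 pct [[426.1, 192.6], [488.1, 308.7]]
top base_box_mid 0.66 611 rect [456.3 241.7] [122.4  60.3] 83.52 z 0.0642 pct [[423.7, 182.3], [481.7, 299.7]]
```

View pics/s7.png

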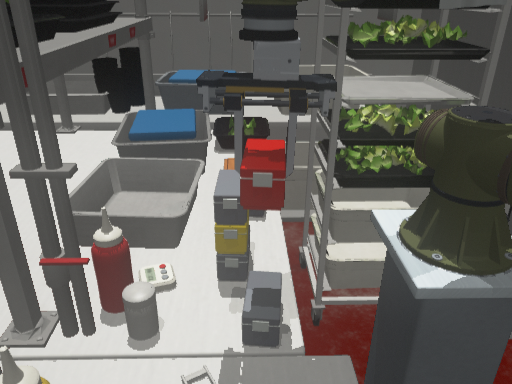

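The base box stands alone at (456, 245) mm with yaw −7°, unmoved. I'll carry the red box to the board.

```bash
python3 -m jog '0 -30 0 -0.6 0 0 0.6;0 -65 0 -0.6 0 0 0.6;0 -100 0 -0.6 0 1 0.6;0 -135 0 -0.6 0 1 0.6;0 -170 0 -0.6 0 2 0.6;0 -205 0 -0.6 0 2 0.6;0 -240 0 -0.6 0 3 0.6;0 -275 0 -0.6 0 3 0.6;2 -310 0 -0.6 0 4 0.6;4 -345 0 -0.6 0 5 0.6'
python3 -m jog '2 -35 0 0 0 1 0.6;4 -70 0 0 0 1 0.6;6 -105 0 0 0 1 0.6;8 -140 0 0 0 1 0.6;8 -175 0 0 0 1 0.6;8 -210 0 0 0 1 0.6;8 -240 0 0 0 1 0.6;8 -260 0 0 0 1 0.6;8 -270 0 0 0 1 0.6;8 -270 0 0 0 1 0.6'
python3 -m jog '0 0 0 0 0 0 0.6'
```

```text
time_s: 12.8
ee_pos: [0.4607, -0.1006, 0.2724]
eef_rot: [-1.572, -0.012, -1.579]
force: [1.2, 0.5, -2.6]
grip_width: 0.06
time_s: 13.63
ee_pos: [0.4681, -0.3717, 0.2704]
eef_rot: [-1.574, -0.011, -1.563]
force: [-0.7, 0.1, -3.8]
grip_width: 0.0596
time_s: 13.72
ee_pos: [0.4681, -0.371, 0.2697]
eef_rot: [-1.575, -0.009, -1.563]
force: [-0.3, 1.4, -3.0]
grip_width: 0.0602
```

```bash
python3 -m jog '0 -6 -30 0.5 0 0 0.6;0 -6 -65 0.5 0 0 0.6;0 -6 -100 0.5 0 0 0.6;0 -6 -130 0.5 0 0 0.6;0 -6 -155 0.5 0 0 0.6;0 -6 -175 0.5 0 0 0.6;0 -6 -185 0.5 0 0 0.6;0 -6 -185 0.5 0 0 0.6;0 -6 -185 0.5 0 0 0.6'
python3 - <<'E'
from h import *
c=camera("side"); save(c,"s8.png"); im=cv2.imread("pics/s8.png")[80:240,170:350]; cv2.imwrite("pics/s8c.png",cv2.resize(im,None,fx=3.4,fy=3.4))
E
```

```text
time_s: 14.47
ee_pos: [0.4686, -0.3764, 0.0855]
eef_rot: [-1.575, -0.001, -1.563]
force: [-0.0, -0.4, -2.4]
grip_width: 0.06
```

View pics/s8c.png

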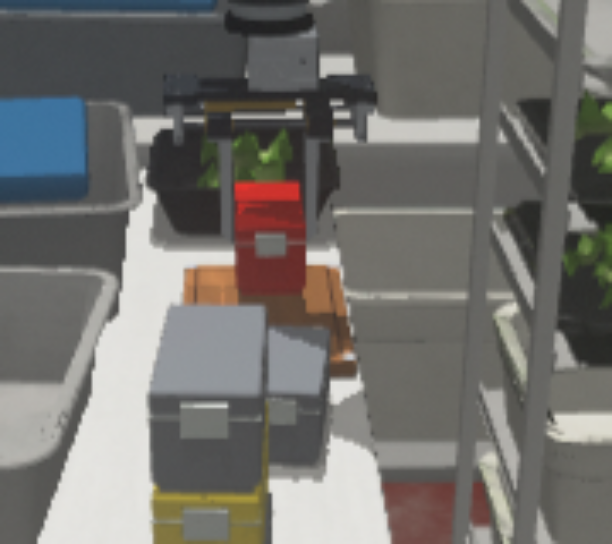

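The picture shows the red box level above the board, with its centre near crop px (270,240). I'll lower it to contact.

```bash
python3 -m jog '0 0 -12 0 0 0 0.6;0 0 -22 0 0 0 0.6;0 0 -28 0 0 0 0.6;0 0 -32 0 0 0 0.6;0 0 -34 0 0 0 0.6;0 0 -35 0 0 0 0.6;0 0 -36 0 0 0 0.6;0 0 -36 0 0 0 0.6'
```

```text
time_s: 15.18
ee_pos: [0.4689, -0.3769, 0.0503]
eef_rot: [-1.574, -0.002, -1.563]
force: [-0.4, 0.2, -2.5]
grip_width: 0.0599
```

```bash
python3 -m jog '0 0 -2 0 0 0 0.6;0 0 -3 0 0 0 0.6;0 0 -3 0 0 0 0.6'
```

```text
time_s: 15.43
ee_pos: [0.4689, -0.3772, 0.0488]
eef_rot: [-1.573, -0.003, -1.563]
force: [-6.5, 4.2, 11.0]
grip_width: 0.0596
```

```bash
python3 -m jog '0 0 0 0 0 0 0.4;0 0 0 0 0 0 0.2;0 0 0 0 0 0 0.1;0 0 0 0 0 0 0;0 0 0 0 0 0 0;0 0 30 0 0 0 0;0 0 65 0 0 0 0;0 0 100 0 0 0 0;0 0 130 0 0 0 0;0 0 150 0 0 0 0'
python3 -m jog '0 40 0 0 0 -3 0;0 80 0 0 0 -7 0;-3 120 0 0 0 -7 0;-6 150 0 0 0 -7 0;-9 180 0 0 0 -7 0;-10 200 0 0 0 -7 0;-10 200 0 0 0 -7 0;-10 200 0 0 0 -7 0'
python3 - <<'E'
from h import *
c=camera("top"); save(c,"t9.png"); lid("top","middle_box_mid",.07,.09,c);
c=camera("side"); lid("side","middle_box_mid",.07,.09,c); save(c,"s9.png");im=cv2.imread("pics/s9.png")[80:240,170:350]; cv2.imwrite("pics/s9c.png",cv2.resize(im,None,fx=3.4,fy=3.4))
E
```

```text
time_s: 16.27
ee_pos: [0.4693, -0.3776, 0.2022]
eef_rot: [-1.571, -0.005, -1.563]
force: [-0.6, 0.3, 0.6]
grip_width: 0.094
time_s: 16.93
ee_pos: [0.4595, -0.1772, 0.2026]
eef_rot: [-1.57, -0.005, -1.683]
force: [0.5, -0.1, 1.0]
grip_width: 0.0943
  return _methods._mean(a, axis=axis, dtype=dtype,
  ret = um.true_divide(
  ret = ret.dtype.type(ret / rcount)
Traceback (most recent call last):
  File "h.py", line 17, in lid
    print(n,t,round(m["conf"],2),len(p),"rect",np.round(r[0],1),np.round(r[1],1),round(r[2],2),"z",np.round(np.median(p[:,2]),4),"pct",np.round(np.percentile(p[:,:2],[2,98],axis=0)*1000,1).tolist())
                                                                                                                                                ~~~~~~~~~~~~~^^^^^^^^^^^^^^^^^^^^^^^
IndexError: index -1 is out of bounds for axis 0 with size 0
```

View pics/t9.png

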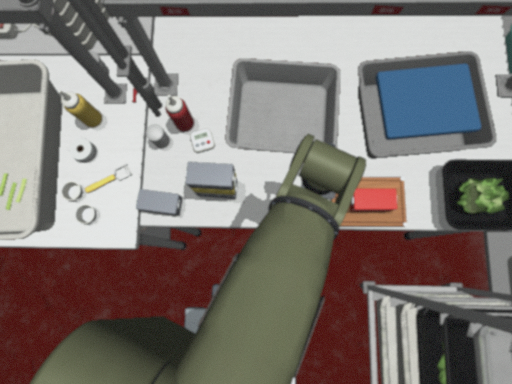

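The red box is on the board at px (375,199), partly hidden by the arm, so I'll check it again once the arm is clear. Now the grey box again, at the pose where I released it.

```bash
python3 -m jog '-1 0 -30 0.3 0 -0.4 0;-1 0 -65 0.3 0 -0.4 0;-1 0 -100 0.3 0 -0.4 0;-1 0 -110 0.3 0 -0.4 0;-1 0 -110 0.3 0 -0.4 0'
python3 - <<'E'
from h import *
c=camera("side"); save(c,"s9.png");im=cv2.imread("pics/s9.png")[80:240,170:350]; cv2.imwrite("pics/s9c.png",cv2.resize(im,None,fx=3.4,fy=3.4))
E
```

```text
time_s: 17.45
ee_pos: [0.4573, -0.1786, 0.0901]
eef_rot: [-1.576, 0.001, -1.693]
force: [0.1, 0.1, -0.0]
grip_width: 0.0939
```

View pics/s9c.png

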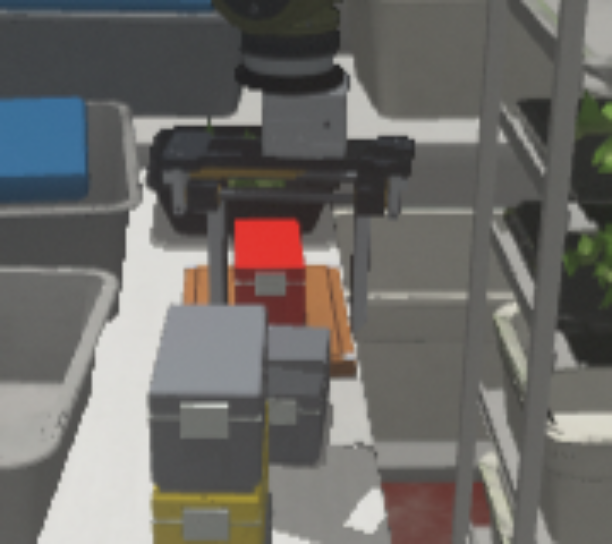

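The red box lies flat on the board, and the fingers are over the grey box. I'll go down and grip.

```bash
python3 -m jog '1 1 -20 0 0 0 0;1 1 -42 0 0 0 0;1 1 -58 0 0 0 0;1 1 -60 0 0 0 0;1 1 -60 0 0 0 0.2;1 1 -60 0 0 0 0.4;1 1 -60 0 0 0 0.55;1 1 -60 0 0 0 0.6;1 1 -60 0 0 0 0.6;1 1 -60 0 0 0 0.6' 25
python3 -m jog '0 0 0 0 0 0 0.6;0 0 5 0 0 0 0.6;0 0 20 0 0 0 0.6;0 0 50 0 0 0 0.6;0 0 85 0 0 0 0.6;0 0 120 0 0 0 0.6;0 0 155 0 0 0 0.6;0 0 190 0 0 0 0.6;0 0 225 0 0 0 0.6;0 0 240 0 0 0 0.6'
```

```text
time_s: 18.33
ee_pos: [0.4596, -0.178, 0.0329]
eef_rot: [-1.572, -0.0, -1.693]
force: [-2.8, 0.9, 6.0]
grip_width: 0.0597
time_s: 19.17
ee_pos: [0.4601, -0.1782, 0.2779]
eef_rot: [-1.567, -0.002, -1.693]
force: [1.0, -0.8, 0.0]
grip_width: 0.0598
```

```bash
python3 -m jog '0 25 0 0 0 0 0.6;0 60 0 0 0 0 0.6;0 95 0 0 0 0 0.6;0 130 0 0 0 0 0.6;0 165 0 0 0 0 0.6;0 200 0 0 0 0 0.6;0 235 0 0 0 0 0.6;0 270 0 0 0 0 0.6;0 305 0 0 0 0 0.6;0 335 0 0 0 0 0.6'
python3 -m jog '0 30 0 0 0 0 0.6;0 60 0 0 0 0 0.6;0 80 0 0 0 0 0.6;0 88 0 0 0 0 0.6;0 88 0 0 0 0 0.6;0 88 0 0 0 0 0.6'
```

```text
time_s: 20.0
ee_pos: [0.4595, 0.1589, 0.2782]
eef_rot: [-1.567, -0.002, -1.692]
force: [0.7, -0.6, -1.9]
grip_width: 0.0599
time_s: 20.5
ee_pos: [0.4594, 0.2463, 0.2781]
eef_rot: [-1.567, -0.002, -1.692]
force: [0.6, -0.3, -1.2]
grip_width: 0.0596
```

```bash
python3 -m jog '-1 -1 -30 0 0 0 0.6;-1 -1 -65 0 0 0 0.6;-1 -1 -100 0 0 0 0.6;-1 -1 -130 0 0 0 0.6;-1 -1 -150 0 0 0 0.6;-1 -1 -163 0 0 0 0.6;-1 -1 -163 0 0 0 0.6;-1 -1 -163 0 0 0 0.6'
python3 - <<'E'
from h import *
c=camera("side"); lid("side","top_box_mid",.135,.155,c); save(c,"s10.png");im=cv2.imread("pics/s10.png")[170:360,180:350]; cv2.imwrite("pics/s10c.png",cv2.resize(im,None,fx=3.1,fy=3.1))
E
```

```text
time_s: 21.17
ee_pos: [0.4586, 0.2443, 0.1154]
eef_rot: [-1.567, -0.002, -1.693]
force: [-0.5, 0.0, -1.1]
grip_width: 0.0599
side top_box_mid 0.87 1835 rect [458.6 247.6] [123.4  60.1] 83.13 z 0.1468 pct [[428.2, 191.6], [491.0, 307.1]]
```

View pics/s10c.png

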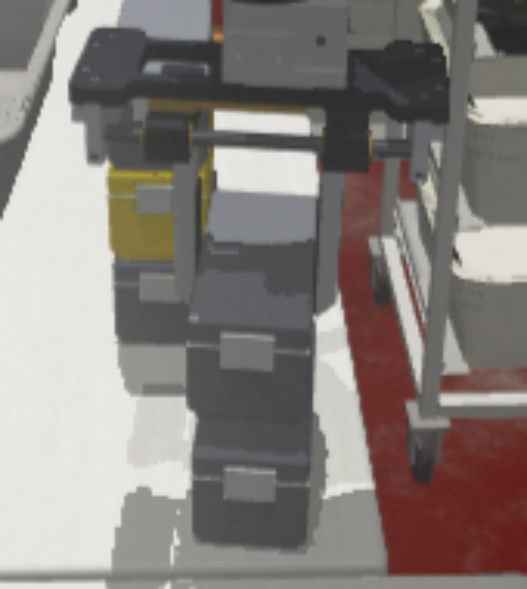

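The box hangs over the base with offsets of about +2 mm in x and −1 mm in y. I'll correct those and lower.

```bash
python3 -m jog '-2 1 -6 0 0 0 0.6;-2 1 -11 0 0 0 0.6;-2 1 -14 0 0 0 0.6;-2 1 -16 0 0 0 0.6;-2 1 -17 0 0 0 0.6;-2 1 -17 0 0 0 0.6'
```

```text
time_s: 21.77
ee_pos: [0.457, 0.246, 0.0993]
eef_rot: [-1.566, -0.001, -1.693]
force: [0.5, 0.1, -2.1]
grip_width: 0.0598
```

```bash
python3 -m jog '0 0 -1 0 0 0 0.6;0 0 -2 0 0 0 0.6;0 0 -2 0 0 0 0.6'
```

```text
time_s: 22.02
ee_pos: [0.4571, 0.246, 0.0972]
eef_rot: [-1.565, -0.001, -1.693]
force: [-0.3, -0.6, -1.5]
grip_width: 0.0601
```

```bash
python3 -m jog '0 0 -1 0 0 0 0.6;0 0 -2 0 0 0 0.6;0 0 -2 0 0 0 0.6'
```

```text
time_s: 22.27
ee_pos: [0.4574, 0.246, 0.0968]
eef_rot: [-1.564, -0.001, -1.693]
force: [-6.7, -4.0, 17.0]
grip_width: 0.0596
```

Seated. I'll release, rise and move clear.

```bash
python3 -m jog '0 0 1 0 0 0 0.4;0 0 1 0 0 0 0.2;0 0 1 0 0 0 0.1;0 0 1 0 0 0 0;0 0 1 0 0 0 0;0 0 30 0 0 0 0;0 0 65 0 0 0 0;0 0 100 0 0 0 0;0 0 140 0 0 0 0;0 0 170 0 0 0 0'
python3 -m jog '-20 0 30 0 0 0 0;-50 0 30 0 0 0 0;-85 0 30 0 0 0 0;-110 0 30 0 0 0 0;-110 0 30 0 0 0 0;-110 0 30 0 0 0 0'
python3 - <<'E'
from h import *
c=camera("top"); save(c,"t11.png")
for a in (("top_box_mid",.12,.135),("base_box_mid",0.0,.07),("middle_box_mid",.07,.09),("board_mid",.01,.025)):
    try: lid("top",*a,c)
    except Exception as e: print(a,"fail")
c=camera("side"); save(c,"s11.png")
for a in (("top_box_mid",.12,.135),("base_box_mid",0.0,.07),("middle_box_mid",.07,.09)):
    try: lid("side",*a,c)
    except Exception as e: print(a,"fail")
W=pts(c); m=masks_of("base_box_mid","side")[0]["mask"]; p=W[m]; p=p[np.isfinite(p[:,0])]
print(np.round(np.percentile(p,[2,10,50,90,98],axis=0)*1000).tolist(), get_obs()["force"])
E
```

```text
time_s: 23.1
ee_pos: [0.4574, 0.2461, 0.2699]
eef_rot: [-1.563, 0.0, -1.693]
force: [0.2, -0.6, 0.4]
grip_width: 0.0945
time_s: 23.6
ee_pos: [0.347, 0.2462, 0.3004]
eef_rot: [-1.562, 0.001, -1.692]
force: [0.6, -0.8, -1.3]
grip_width: 0.0941
top top_box_mid 0.68 961 rect [457.  243.7] [125.7  59.9] 82.85 z 0.1284 pct [[426.3, 184.1], [487.2, 300.7]]
top base_box_mid 0.55 168 rect [431.7 224.4] [ 48.5 115.4] 23.01 z 0.0491 pct [[420.6, 180.8], [473.9, 282.5]]
top middle_box_mid 0.8 963 rect [ 469.7 -379.9] [ 60.  126.4] 0.71 z 0.082 pct [[440.2, -437.2], [499.0, -319.9]]
top board_mid 0.8 2137 rect [ 472.9 -366.6] [149.5 195.4] 0.0 z 0.0184 pct [[400.2, -461.1], [544.7, -271.0]]
side top_box_mid 0.87 1774 rect [457.2 248.7] [124.2  59.5] 82.93 z 0.1284 pct [[427.1, 193.2], [489.4, 308.7]]
side base_box_mid none
side middle_box_mid 0.61 346 rect [ 466.6 -372.5] [123.8  58.5] 89.95 z 0.0813 pct [[439.6, -428.5], [495.8, -313.3]]Traceback (most recent call last):
  File "<stdin>", line 10, in <module>
IndexError: list index out of range
```

```bash
python3 -c "
import cv2,numpy as np
cv2.imwrite('pics/f11.png',cv2.resize(np.hstack([cv2.imread('pics/s11.png')[60:384,80:400],cv2.imread('pics/t11.png')[60:384,100:450]]),None,fx=1.19,fy=1.19))"
```

```text
(no output)
```

View pics/f11.png

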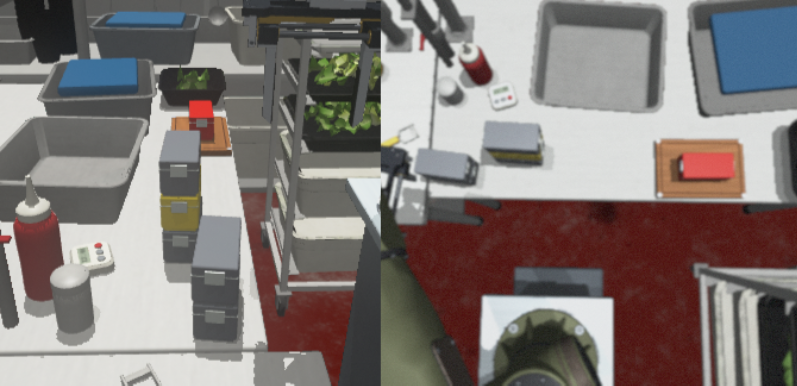

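The final picture shows grey squarely on grey in the near stack (crop px (215,290)) and the red box mid-board (705,166), with the gripper clear. One last check on the base, then I'll hand in.

```bash
python3 - <<'E'
from h import *
W0=np.load("/tmp/side0.npz")["W"]; c=camera("side"); W1=pts(c)
d=[]
for W in(W0,W1):
    s=(W[...,2]>.01)&(W[...,2]<.055)&(W[...,0]>.42)&(W[...,0]<.5)&(W[...,1]>.29)&(W[...,1]<.33)
    p=W[s]; d.append(np.percentile(p,[2,50,98],axis=0)[:,:2]*1000); print(len(p),np.round(d[-1],1).tolist())
if np.abs(d[0]-d[1]).max()<8: hand_in(); print("handed in",get_obs()["time_s"])
E
```

```text
767 [[434.4, 301.9], [462.8, 306.6], [491.5, 310.2]]
771 [[434.4, 301.6], [462.8, 306.9], [491.5, 310.4]]
the job is handed in; nothing more can be done
the job is handed in; nothing more can be done
```

The job is handed in, at about 24 s of the 67 s allowed. I set the grey top box on the clear patch, put the red box on the board, and put the grey box back on the bottom one. No verdict was reported.

Last checks, measured in the pictures:
- **Red box:** flat on the board, lid at about 82 mm. It is about 3 mm from the board's centre in the top view and under 10 mm in the side view.
- **Grey top box:** within about 2 mm and 1° of the bottom box as measured before stacking, lid at 128 mm.
- **Bottom box:** its visible end face is within 0.3 mm of where it was at the start.
- **Gripper:** open and well clear of everything.

Checks that failed or disagreed:
- **Cameras:** they differ by 5–8 mm in y. I used the average for absolute positions, and for the final stacking I compared readings from the same camera.
- **Bottom box in the last pictures:** the network missed it in the last side view. Its top-view fit there is unusable because the box is mostly hidden, so I used the end-face comparison instead.
- **Red box and board, partly hidden:** my first red-box check after placing failed because the arm hid it, and the check after the arm moved clear was good. In the last top view the red box on top also skewed the fit of the board (195 mm long instead of 220), so I used the board's centre from the first pictures.

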